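Restock the cupboard rack behind the old supplies

TASK

Restock the white store rack so that the old supplies get used first: take the four new supplies out of the plywood carrying tray and stand each one upright in the empty compartment of the back row directly behind the old one of the same kind, so that the back row repeats the order of the front row. Set them down gently rather than letting them fall, leave the old supplies standing where they are, and leave the roll of tape in its compartment of the tray.

Things in the scene. Friction and masses are not known exactly. Their poses are not given: they have to be found in the camera images.
- new_spray: New spray can: round bare-metal body 50 mm across, 112 mm tall, with a white cap 41 mm across on top, 140 mm in all, about 0.16 kg. In any one of the tray's 5 compartments, on its 8 mm floor; x axis across the tray's row, y along it (within 0.1 rad). Origin: centre of the underside, z up.
- new_tin: New flat oblong tin: bare metal, 34 mm (its x) by 58 mm (its y), 100 mm tall, with a small black screw cap (24 mm across, up to 122 mm) set 12 mm to +y on its top, about 0.18 kg. In any one of the tray's 5 compartments, on its 8 mm floor; x axis across the tray's row, y along it (within 0.1 rad). Origin: centre of the underside, z up.
- new_jar: New squat jar: round, white, 56 mm across, with a bare-metal lid 58 mm across as its top 20 mm; 60 mm tall in all, about 0.12 kg. In any one of the tray's 5 compartments, on its 8 mm floor; x axis across the tray's row, y along it (within 0.1 rad). Origin: centre of the underside, z up.
- new_bottle: New narrow-necked bottle: round white body 46 mm across up to 80 mm, sloping shoulder, black cap 27 mm across from 110 to 142 mm height; it can be lifted by the cap; about 0.14 kg. In any one of the tray's 5 compartments, on its 8 mm floor; x axis across the tray's row, y along it (within 0.1 rad). Origin: centre of the underside, z up.
- old_spray: Old spray can, the exact like of the new one. Loose, in one of the rack's four front compartments, in any order; it stays there. Origin: centre of the underside.
- old_tin: Old oblong tin, the exact like of the new one. Loose, in one of the rack's four front compartments, in any order; it stays there. Origin: centre of the underside.
- old_jar: Old squat jar, the exact like of the new one. Loose, in one of the rack's four front compartments, in any order; it stays there. Origin: centre of the underside.
- old_bottle: Old narrow-necked bottle, the exact like of the new one. Loose, in one of the rack's four front compartments, in any order; it stays there. Origin: centre of the underside.
- rack: Fixed white metal rack, 2 rows of 4 compartments. Origin: centre of its underside on the bench; x from front row (near the robot, old supplies) to back row (empty), y along the rows. Compartment centres x -46 (front), +46 mm (back), y -129, -43, 43, 129 mm; each 88 (x) by 82 mm (y) inside, floor 8 mm and walls 26 mm above the bench; end panels 63 mm high. Fingers have most room along x.
- tape_roll: Roll of tape lying flat, 70 mm across, 48 mm tall, in the carrying tray's fifth compartment; it stays there. Origin: centre of its underside. The tray: fixed plywood carrier, one row of 5 compartments 86 mm apart, each 86 mm (across) by 80 mm inside, floor 8 mm and walls 26 mm above the bench, a bar grip at each end 69 mm high.
Mind the look-alikes: they are no part of the job. What is shaped like the new_tin but yellow is not meant.

How it is judged:
By the outcome, as a careful person would: the job done as asked, in the order asked, and still so for the second after the job is handed in, with the robot touching nothing.
It also fails if it takes over 120 s, if anything falls off the work surface, if the arm or the gripper's body presses on something with over 40 N, if the wrist force passes 120 N, or if a joint passes its speed limit or range.

ROBOT

A 6-joint arm with a two-finger parallel gripper is mounted at the origin on the work surface. World frame = base frame: x ahead of the robot, y to its left, z up, the work surface at z = 0. Lengths are in m, angles in rad, forces in N, time in s.
With the tool pointing down it reaches from about 0.375 to 0.975 m from the base axis. Payload 3.8 kg.
Tool frame: the origin (TCP) lies midway between the tips of the shut fingers; the grasp point (between the pads) lies 19 mm behind it; x points along the fingers, y is the direction in which the jaws open and shut, and the axes are right-handed (so a half turn about x gives the same grasp; the last joint's range is limited). The gripper opens to 88 mm and grips with 3 to 60 N. Pads are 18 mm wide; open, the fingers measure 123 mm over their backs; the gripper's body (75 mm by 187 mm) begins 45 mm behind the grasp point.
Start: joints at [1.109, 0.264, 1.604, -0, 1.274, -0.037], TCP at [0.278, 0.615, 0.239] pointing down, gripper open.
Joint ranges: [-2.63, 2.63], [-0.94, 2.18], [0.31, 2.57], [-1.31, 4.45], [0, 2.66], [-2.55, 2.55]. Speed limits (rad/s): [2.57, 2.57, 3.14, 3.14, 3.14, 3.14].

INTERFACE

Orientations are given as a rotation vector (axis times angle).
In Python, from cell import manip, inverse_kinematics, cams, order gives the robot as it stands. Calls block until the motion is done:
- manip.move_pose(position, orientation): joint-space move of the TCP to a pose.
- manip.move_linear(position, rate=0.15, rot=None): straight line of the TCP; rot=None keeps the orientation; rate is the mean speed in m/s.
- manip.set_joints(angles): joint-space move.
- manip.set_gripper(opening, force=None): finger opening in m; force is the grip in N (None keeps the last); returns when the fingers have stopped.
- manip.dwell(seconds).
- inverse_kinematics(position, orientation): joint angles nearest the present ones, or None.
- manip.state(): the state.
- cams.capture(name): name is "side" or "top"; returns a dict with "image" (384x512x3 uint8, blue, green, red), "z_map" (384x512 float32, m along the optical axis (not along the pixel's ray), 0 where there is no reading), "intrinsics" (3x3 intrinsics, pixels), "k1" (the pictures are not rectified: a ray, as slopes to the right and down, at radius r is drawn at 1 + k1 r^2 times it, then the intrinsics apply), "position" and "orientation" of the camera in the world. Camera axes: x right, y down, z forward; pixel columns grow to the right and rows downward; lengths in m; the calibration is good to about 2 mm. A picture is of the moment at which its call begins.
A pose or a line that the arm cannot do raises manip.IKError and nothing moves.
- order.close_job(): hands the job in, once; it reports no verdict.
The state is a dict: "clock": time; "joint_pos": joint angles; "joint_velocities": joint speeds; "tau": joint torques, N m; "tool_pos": TCP position; "tcp_rot": TCP orientation; "contact_force": force on the tool from outside, world axes, zero at the start; "moment": the same for the moment, N m; "gripper_width": finger opening in m.
Only numpy, scipy, OpenCV 4.12 (cv2) and the standard library are available. Lean on these libraries where they do the work, as an engineer would, in place of code of your own. Each camera call takes 0.05 s, during which the arm holds its last target. There are 200 camera calls.

## Working session

There is one attempt and no reset: what is moved stays moved. The work goes in short steps, each a Python script; the robot and the scene stay as the last script left them, time stands still between calls to the robot, and variables do not carry over. Pictures are saved under pics/ and viewed, about 12 in all and at most 16, crops included, and the job is handed in when it is done.

```bash
mkdir -p pics; ls
cat > h.py <<'E'
import numpy as np, cv2
from cell import manip, inverse_kinematics, cams, order
from scipy.spatial.transform import Rotation as R
def cap(n):
    c=cams.capture(n); K=np.array(c["intrinsics"]); z=c["z_map"]
    h,w=z.shape; k=float(np.ravel(c["k1"])[0])
    u,v=np.meshgrid(np.arange(w),np.arange(h))
    xd=(u-K[0,2])/K[0,0]; yd=(v-K[1,2])/K[1,1]
    x,y=xd.copy(),yd.copy()
    for _ in range(15):
        f=1+k*(x*x+y*y); x=xd/f; y=yd/f
    P=np.stack([x*z,y*z,z],-1)
    o=np.array(c["orientation"],float)
    Rm=o if o.shape==(3,3) else R.from_rotvec(o).as_matrix() if o.size==3 else R.from_quat(o).as_matrix()
    c["P"]=P@Rm.T+np.array(c["position"]); c["P"][z==0]=np.nan
    return c
E
python3 - <<'E'
from h import *
for n in("top","side"):
    c=cap(n); cv2.imwrite(f"pics/{n}0.png",c["image"]); print(n,c["position"],c["orientation"],c["k1"],c["intrinsics"])
    np.savez(f"{n}0.npz",P=c["P"],im=c["image"])
print(manip.state())
E
```

```text
pics
top [ 0.36563698 -0.00640697  0.95634452] [-2.16659863  2.12014089 -0.18021126] -0.11652563541404592 [[379.70534237   0.         262.68547917]
 [  0.         379.70534237 190.49762718]
 [  0.           0.           1.        ]]
side [ 0.21710915 -0.74728224  0.89560978] [-2.33282787  0.45419621 -0.19200941] 0.0090044827695962 [[412.20784124   0.         243.25403367]
 [  0.         412.20784124 191.79389201]
 [  0.           0.           1.        ]]
{'clock': 0.1, 'joint_pos': array([ 1.10909575e+00,  2.64674815e-01,  1.60523300e+00,  1.08307351e-05,
        1.27371672e+00, -3.69163422e-02]), 'joint_velocities': array([ 0.00015278, -0.00118889, -0.00285998,  0.00055656,  0.0012023 ,
        0.00079631]), 'tau': array([ 1.47424242e-03, -5.03615928e+01, -3.58069897e+01,  7.31338863e-02,
        2.32390902e-02, -2.52374190e-05]), 'tool_pos': array([0.27790389, 0.61442758, 0.23751694]), 'tcp_rot': array([ 0.33164201,  1.54550991, -0.33475031]), 'contact_force': array([0.79366505, 0.16416035, 0.22307883]), 'moment': array([ 0.05127619,  0.0444088 , -0.0124226 ]), 'gripper_width': 0.08801924229034506}
```

View pics/top0.png

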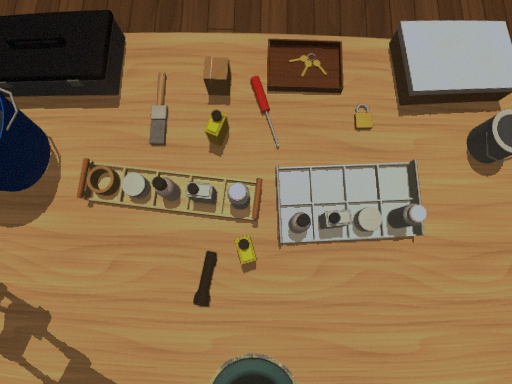

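View pics/side0.png

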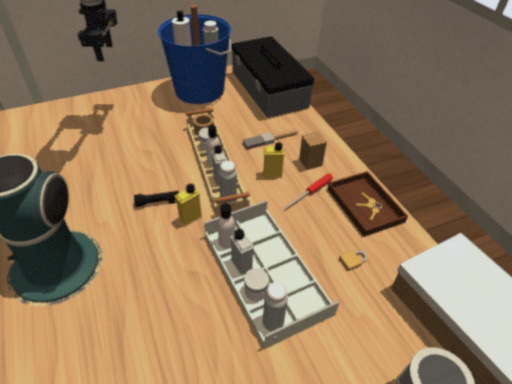

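Top view: tray from +y to −y holds tape (103,181), jar (135,185), bottle (163,185), tin (200,192), spray (238,195). The rack's front row is bottle (301,221), tin (336,218), jar (368,218), spray (408,215), with the back row empty above it. The yellow tins are decoys. Next I measure them.

```bash
cat > m.py <<'E'
from h import *
from scipy.optimize import minimize
def ortho(P,x0=.25,x1=.65,y0=-.45,y1=.5,s=.001):
    pass
if __name__=="__main__":
    T=np.load("top0.npz"); S=np.load("side0.npz")
    px=dict(tape=(103,181),njar=(135,185),nbot=(163,185),ntin=(200,192),nspr=(238,195),obot=(301,221),otin=(336,218),ojar=(368,218),ospr=(408,215))
    for n,(u,v) in px.items():
        p=T["P"][v-3:v+4,u-3:u+4].reshape(-1,3); print(n,np.nanmedian(p,0).round(3),np.nanmax(p[:,2]).round(3))
    # wooden bench height check
    for D,n in((T,"top"),(S,"side")):
        P=D["P"]; m=(P[...,0]>.2)&(P[...,0]<.7)&(abs(P[...,1])<.4)&(abs(P[...,2])<.006); q=P[m]
        A=np.c_[q[:,:2],np.ones(len(q))]; print(n,"bench plane",np.linalg.lstsq(A,q[:,2],rcond=None)[0])
    # gripper cloud in side view
    P=S["P"].reshape(-1,3); t=np.array([.278,.6144,.2375]); Rm=R.from_rotvec([.33164,1.5455,-.33475]).as_matrix()
    q=(P-t)@Rm; q=q[(np.abs(q)<.2).all(1)]; print("tool axes\n",Rm.round(2))
    for a in np.arange(-.2,.04,.02):
        w=q[(q[:,0]>a)&(q[:,0]<a+.02)]
        if len(w): print(a.round(2),len(w),w[:,1:].min(0).round(3),w[:,1:].max(0).round(3))
    # height maps at 1mm: colour per height; up=+x,left=+y
    for D,n in((T,"top"),(S,"side")):
        Q=D["P"].reshape(-1,3); I=D["im"].reshape(-1,3); o=np.argsort(np.nan_to_num(Q[:,2])); Q=Q[o]; I=I[o]
        M=np.zeros((300,900,3),np.uint8); H=M.copy()
        ok=(Q[:,0]>.25)&(Q[:,0]<.55)&(Q[:,1]>-.42)&(Q[:,1]<.48)&(Q[:,2]<.2); Q=Q[ok];I=I[ok]
        r=((.55-Q[:,0])*1000).astype(int); c=((.48-Q[:,1])*1000).astype(int)
        for dr in(0,1):
            for dc in (0,1):
                rr=np.clip(r+dr,0,299); cc=np.clip(c+dc,0,899); M[rr,cc]=I; H[rr,cc]=cv2.applyColorMap(np.clip(Q[:,2]*1600,0,255).astype(np.uint8),cv2.COLORMAP_JET)[:,0]
        cv2.imwrite(f"pics/o_{n}.png",cv2.resize(np.vstack([M,H]),(800,533)))
E
python3 m.py
```

```text
tape [0.532 0.399 0.009] 0.013
njar [0.514 0.292 0.069] 0.073
nbot [0.503 0.206 0.144] 0.155
ntin [0.493 0.128 0.114] 0.126
nspr [0.483 0.04  0.149] 0.151
obot [ 0.43  -0.096  0.15 ] 0.154
otin [ 0.44  -0.175  0.13 ] 0.134
ojar [ 0.447 -0.265  0.068] 0.071
ospr [ 0.449 -0.336  0.135] 0.148
top bench plane [1.06063242e-03 5.19395414e-04 2.69186968e-05]
side bench plane [ 0.00219558 -0.00042163 -0.00126389]
tool axes
 [[-0.    0.41  0.91]
 [-0.    0.91 -0.41]
 [-1.   -0.   -0.  ]]
-0.2 14 [-0.047 -0.013] [-0.033  0.029]
-0.18 153 [-0.041 -0.035] [0.019 0.04 ]
-0.16 210 [-0.047 -0.036] [0.016 0.038]
-0.14 111 [-0.046 -0.02 ] [0.009 0.024]
-0.12 380 [-0.101 -0.032] [0.091 0.036]
-0.1 234 [-0.101 -0.034] [0.085 0.038]
-0.08 214 [-0.092 -0.033] [0.083 0.037]
-0.06 50 [-0.068 -0.009] [0.059 0.012]
-0.04 79 [-0.067 -0.01 ] [0.056 0.014]
-0.02 130 [-0.064 -0.011] [0.199 0.199]
-0.0 59 [-0.056  0.001] [0.196 0.199]
0.02 43 [0.079 0.161] [0.199 0.2  ]
```

View pics/o_top.png

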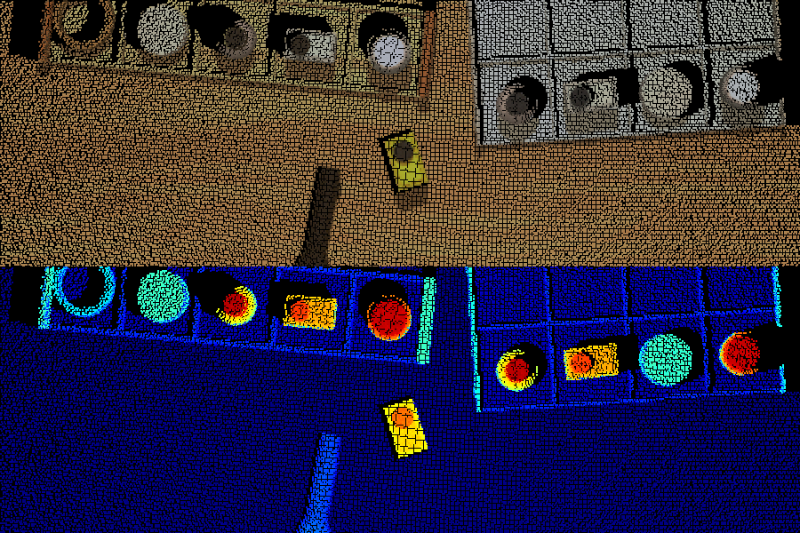

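```bash
cat > fit.py <<'E'
from h import *
from scipy.optimize import minimize, least_squares
def rackfit(P):
    Q=P.reshape(-1,3); m=(Q[:,2]>.020)&(Q[:,2]<.031)&(Q[:,0]>.3)&(Q[:,0]<.66)&(Q[:,1]<-.03)&(Q[:,1]>-.45)
    Q=Q[m]
    xs=np.array([-92,0,92])/1e3; ys=np.array([-172,-86,0,86,172])/1e3
    def res(p):
        c,s=np.cos(p[2]),np.sin(p[2]); d=Q[:,:2]-p[:2]; a=d@[c,s]; b=d@[-s,c]
        e=np.minimum(abs(a[:,None]-xs).min(1)+1e3*(abs(b)>.18),abs(b[:,None]-ys).min(1)+1e3*(abs(a)>.1))
        return np.minimum(e,.012)
    best=None
    for x in np.arange(.45,.53,.01):
        for y in np.arange(-.25,-.18,.01):
            for t in (0,.05,.1):
                r=res((x,y,t)).sum()
                if best is None or r<best[0]: best=(r,(x,y,t))
    f=minimize(lambda p:res(p).sum(),best[1],method="Nelder-Mead",options=dict(xatol=1e-5,fatol=1e-6,initial_simplex=np.array(best[1])+np.vstack([np.zeros(3),np.diag([.006,.006,.04])])))
    return f.x,f.fun/len(Q),len(Q)
def objs(P,c,tops):
    out={}
    for n,(xy,lo,hi) in tops.items():
        Q=P.reshape(-1,3); Q=Q[(Q[:,2]>lo)&(Q[:,2]<hi)&(np.hypot(Q[:,0]-xy[0],Q[:,1]-xy[1])<.05)]
        if len(Q)<8: out[n]=None; continue
        if "tin" in n: r=cv2.minAreaRect((Q[:,:2]*1e3).astype(np.float32)); out[n]=(np.array(r[0]).round(1),np.array(r[1]).round(1),round(r[2],1),Q[:,2].max().round(3))
        else: r=cv2.minEnclosingCircle((Q[:,:2]*1e3).astype(np.float32)); out[n]=(np.array(r[0]).round(1),round(2*r[1],1),(np.median(Q,0)*1e3).round(1),len(Q))
    return out
tops=dict(njar=((.515,.293),.058,.08),nbot=((.503,.2),.138,.17),ntin=((.495,.115),.099,.115),nspr=((.485,.037),.138,.17),
 obot=((.43,-.1),.138,.17),otin=((.44,-.185),.099,.115),ojar=((.447,-.27),.058,.08),ospr=((.449,-.355),.138,.17))
if __name__=="__main__":
    for n in("top","side"):
        P=np.load(n+"0.npz")["P"]; print(n,"rack",rackfit(P))
        for k,v in objs(P,n,tops).items(): print(k,v)
E
python3 fit.py
```

```text
top rack (array([ 0.49168587, -0.22318223,  0.06751318]), np.float64(0.0018634480118918538), 1322)
njar (array([517.3, 297.7]), 60.3, array([516.1, 296.7,  68.6]), 470)
nbot (array([507.5, 215.7]), 27.6, array([507.5, 214.8, 150.4]), 131)
ntin (array([499. , 131.4]), array([57.4, 35. ]), 84.0, np.float64(0.115))
nspr (array([492.6,  42.8]), 40.8, array([492. ,  42.4, 148. ]), 277)
obot (array([ 433.2, -101.1]), 26.8, array([ 432.7, -100.3,  150.2]), 128)
otin (array([ 443.1, -184.9]), array([35.2, 59.7]), 7.4, np.float64(0.115))
ojar (array([ 445.7, -268.8]), 59.4, array([ 444.8, -267.4,   67.8]), 485)
ospr (array([ 453.4, -353.8]), 41.6, array([ 452.3, -352.5,  147.5]), 255)
side rack (array([ 0.49391539, -0.22744258,  0.06277314]), np.float64(0.002605475845311606), 1459)
njar (array([512.3, 297.2]), 59.9, array([506.8, 296. ,  66.9]), 94)
nbot (array([512.5, 211.7]), 28.5, array([509.7, 208.9, 148.2]), 62)
ntin (array([502.1, 127. ]), array([57.2, 34.8]), 84.1, np.float64(0.114))
nspr (array([495.6,  38.6]), 42.4, array([493.1,  34.7, 146.7]), 141)
obot (array([ 436. , -104.2]), 27.8, array([ 435.3, -108.6,  148.6]), 96)
otin (array([ 445.4, -186. ]), array([34.9, 60.6]), 7.4, np.float64(0.115))
ojar (array([ 448. , -272.1]), 59.7, array([ 447. , -274.5,   67.3]), 463)
ospr (array([ 453.8, -358.2]), 40.6, array([ 452.7, -361. ,  147.2]), 289)
```

```bash
cat > job.py <<'E'
from h import *
RK=np.array([.4928,-.2253]); RY=.065; TY=-.088
# name: pick xy (mean of both cameras), pick yaw, grasp height, width, rack slot y
O=dict(spr=((.4938,.0407),TY,.105,.050,-.129),bot=((.510,.2137),TY,.127,.027,.129),
       tin=((.5005,.1292),np.radians(-6),.086,.034,.043),jar=((.516,.297),TY,.048,.058,-.043))
def rot(t):
    c,s=np.cos(t),np.sin(t)
    return R.from_matrix(np.array([[0,0,-1],[c,s,0],[s,-c,0]]).T).as_rotvec()
def slot(y):
    c,s=np.cos(RY),np.sin(RY); return RK+np.array([c*.046-s*y,s*.046+c*y])
def st(): return manip.state()
def say(*a): s=st(); print(*a,"t",round(s["clock"],1),"tcp",s["tool_pos"].round(4),"w",round(s["gripper_width"],4),"F",s["contact_force"].round(1))
def go(xy,z,r=.25,rv=None): manip.move_linear(np.array([xy[0],xy[1],z]),rate=r,rot=rv)
def pick(n):
    xy,yaw,h,w,_=O[n]; z=.008+h-.019; hi=.19+h-.019
    go(xy,max(hi,.25),.3,rot(yaw)); manip.set_gripper(min(.088,w+.036))
    go(xy,z+.02,.2); go(xy,z,.06); say("at",n)
    manip.set_gripper(w-.015,25); say("gripped",n)
    go(xy,z+.03,.06); go(xy,hi,.25); say("lifted",n)
def place(n):
    _,_,h,w,y=O[n]; z=.008+h-.019; hi=.19+h-.019; xy=slot(y)
    go(xy,hi,.25,rot(RY)); manip.dwell(.3); go(xy,z+.012,.15); manip.dwell(.3); say("above",n)
    f0=st()["contact_force"][2]; zz=z+.012
    while zz>z-.005:
        zz-=.001; go(xy,zz,.02); f=st()["contact_force"][2]-f0
        if f>1.5: break
    say("down %s zz-z=%.4f df=%.1f"%(n,zz-z,f))
    manip.set_gripper(w+.014); manip.dwell(.2); say("open",n)
    go(xy,z+.03,.06); go(xy,max(hi,.25),.25)
E
python3 - <<'E'
from job import *
print(slot(-.129),slot(.129))
go((.36,.45),.30,.25,rot(.5))
pick("spr")
c=cap("side"); cv2.imwrite("pics/s1.png",c["image"])
E
```

```text
[ 0.54708196 -0.35103969] [ 0.53032376 -0.09358452]
at spr t 4.3 tcp [0.4933 0.0407 0.0935] w 0.0859 F [-0.5 -0.1 -0. ]
gripped spr t 4.9 tcp [0.4937 0.0407 0.0941] w 0.0496 F [-1.3  0.4  1.6]
lifted spr t 6.3 tcp [0.4928 0.0406 0.2743] w 0.0493 F [-0.8 -0.3 -2.4]
```

View pics/s1.png

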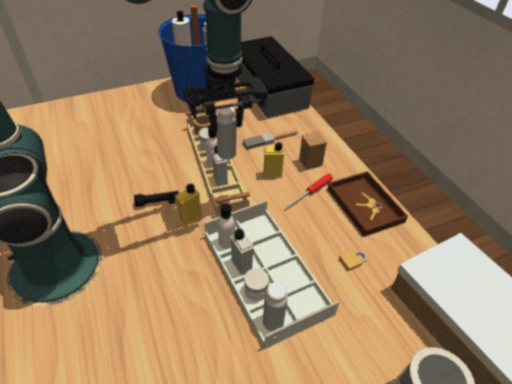

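The picture shows the can gripped upright at (227,130) and clear of the tray. I place it now and check it.

Run:
```python
from job import *
place("spr")
c=cap("side"); cv2.imwrite("pics/s2.png",cv2.resize(c["image"][180:360,170:370],(800,720))[:600])
```

```text
above spr t 10.0 tcp [ 0.5474 -0.3513  0.1068] w 0.0495 F [-0.   0.3 -2.7]
down spr zz-z=0.0040 df=1.6 t 12.0 tcp [ 0.547  -0.351   0.0979] w 0.0494 F [-0.3 -0.2 -1.1]
open spr t 12.6 tcp [ 0.5471 -0.3511  0.0981] w 0.0639 F [-0.  -0.2 -0.8]
```

View pics/s2.png

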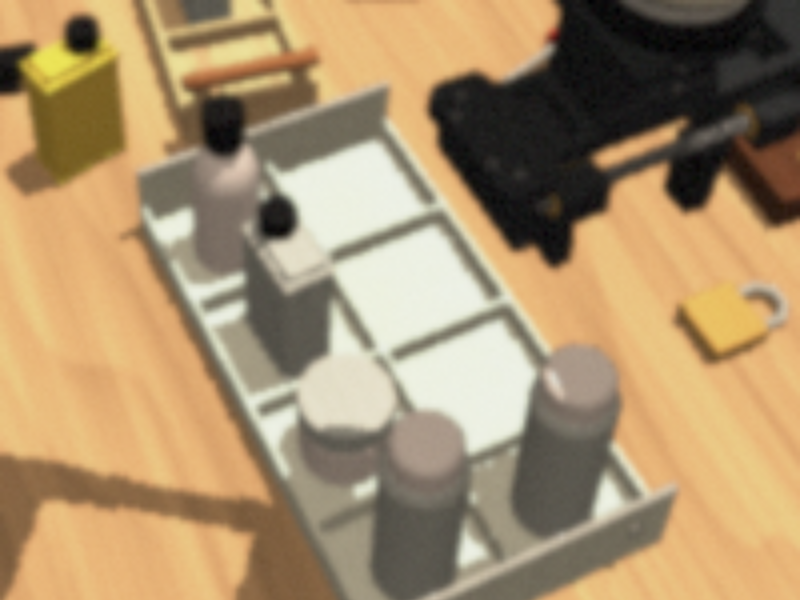

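The spray can stands upright behind the old one, at about (570,440) in the crop. The contact trigger fired about 4 mm early, though, so I make it stricter for the rest.

```bash
python3 - <<'E'
s=open("job.py").read()
s=s.replace('''zz-=.001; go(xy,zz,.02); f=st()["contact_force"][2]-f0
        if f>1.5: break''','''zz-=.001; go(xy,zz,.02); f=fz()-f0; L.append((round((st()["tool_pos"][2]-z)*1e3,1),round(f,1)))
        if f>4: break
    print(L)''').replace('f0=st()["contact_force"][2]; zz=z+.012','f0=fz(); zz=z+.008; L=[]').replace("def go(",'''def fz():
    v=[]
    for _ in range(4): manip.dwell(.03); v.append(st()["contact_force"][2])
    return float(np.mean(v))
def go(''')
open("job.py","w").write(s)
E
python3 - <<'E'
from job import *
from fit import objs
P=cap("side")["P"]; print(objs(P,0,dict(spr=((.547,-.351),.135,.17),ospr=((.4536,-.356),.135,.17))))
pick("bot"); place("bot")
c=cap("side"); cv2.imwrite("pics/s3.png",cv2.resize(c["image"][80:330,150:370],(660,600)))
E
```

```text
{'spr': (array([ 547.3, -352. ]), 41.1, array([ 545.4, -355. ,  146.9]), 280), 'ospr': (array([ 454.1, -358.2]), 40.9, array([ 452.2, -361.1,  146.9]), 303)}
at bot t 17.8 tcp [0.5096 0.2136 0.1155] w 0.0632 F [ 0.9 -0.4  0.3]
gripped bot t 18.4 tcp [0.51   0.2137 0.1161] w 0.0261 F [-0.9  0.1  1.3]
lifted bot t 19.8 tcp [0.5092 0.2134 0.2963] w 0.0261 F [ 0.1  0.2 -2. ]
above bot t 23.1 tcp [ 0.5307 -0.0937  0.1286] w 0.0261 F [ 0.6  0.2 -1. ]
[(np.float64(7.0), -0.5), (np.float64(6.0), -0.8), (np.float64(5.0), -0.6), (np.float64(4.0), -0.4), (np.float64(3.0), -0.2), (np.float64(2.0), -0.5), (np.float64(1.0), -0.4), (np.float64(0.1), -0.0), (np.float64(0.1), 6.1)]
down bot zz-z=-0.0010 df=6.1 t 26.8 tcp [ 0.5308 -0.0938  0.1161] w 0.0262 F [-1.1 -0.3  5.3]
open bot t 27.4 tcp [ 0.5302 -0.0936  0.1149] w 0.041 F [ 0.2 -0.4  0.3]
```

View pics/s3.png

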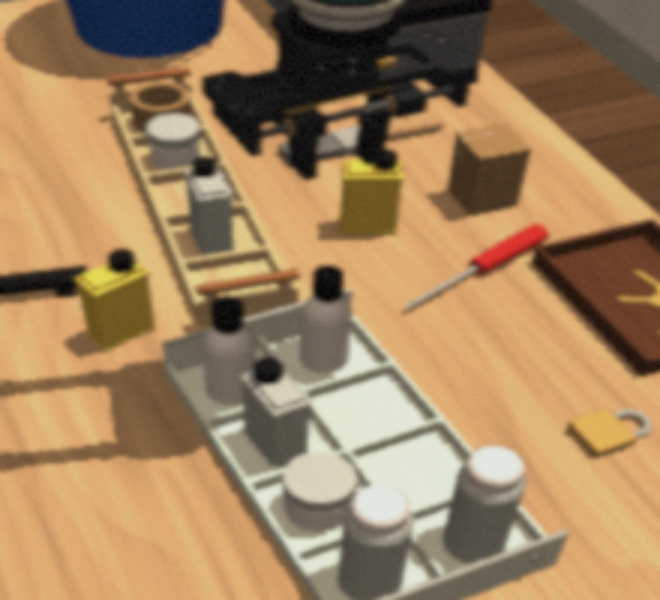

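The bottle and spray can both stand upright in the back row, at (325,325) and (485,505). Next: tin, then jar.

Run:
```python
from job import *
for n in("tin","jar"):
    pick(n)
    if not O[n][3]-.004<st()["gripper_width"]<O[n][3]+.004: print("bad grip",n); break
    place(n)
go((.40,.05),.33,.3)
for k in("side","top"):
    c=cap(k); np.savez(k+"1.npz",P=c["P"],im=c["image"]); cv2.imwrite(f"pics/{k}9.png",cv2.resize(c["image"][80:330,150:370],(660,600)) if k=="side" else c["image"])
from fit import objs,tops
T={**tops,"B_bot":((*slot(.129),),.138,.17),"B_tin":((*slot(.043),),.099,.115),"B_jar":((*slot(-.043),),.058,.08),"B_spr":((*slot(-.129),),.138,.17)}
for k in("top","side"):
    print(k)
    for n,v in objs(np.load(k+"1.npz")["P"],0,T).items(): print(n,v)
```

```text
at tin t 31.9 tcp [0.5001 0.1291 0.0745] w 0.0701 F [0.4 0.1 0.8]
gripped tin t 32.5 tcp [0.5006 0.1292 0.0751] w 0.0339 F [0.  0.9 0.5]
lifted tin t 33.9 tcp [0.4995 0.129  0.2553] w 0.0337 F [-0.8  0.1 -1.2]
above tin t 37.2 tcp [ 0.5363 -0.1795  0.0876] w 0.0337 F [-0.2 -0.  -1.7]
[(np.float64(7.0), 0.0), (np.float64(6.0), -0.3), (np.float64(5.0), 0.0), (np.float64(4.0), -0.1), (np.float64(3.0), -0.0), (np.float64(2.0), -0.4), (np.float64(1.0), 0.1), (np.float64(0.1), 1.0), (np.float64(0.1), 6.6)]
down tin zz-z=-0.0010 df=6.6 t 40.9 tcp [ 0.5362 -0.1796  0.0751] w 0.0341 F [-1.9 -0.1  4.7]
open tin t 41.5 tcp [ 0.5359 -0.1794  0.0739] w 0.0481 F [-0.4  0.5  0.6]
at jar t 47.0 tcp [0.5156 0.2968 0.0364] w 0.0882 F [-0.2  0.3 -0.9]
gripped jar t 47.6 tcp [0.5163 0.2971 0.0373] w 0.0569 F [ 1.4 -0.1  0.4]
lifted jar t 49.0 tcp [0.5151 0.2965 0.2173] w 0.0567 F [-0.3  0.  -2.2]
above jar t 53.3 tcp [ 0.5419 -0.2654  0.0497] w 0.057 F [ 0.4  0.1 -2.1]
[(np.float64(7.0), -0.0), (np.float64(6.0), 0.1), (np.float64(5.0), 0.2), (np.float64(4.0), 0.1), (np.float64(3.0), 0.1), (np.float64(2.
[... 838 characters left out ...]
6, -348.9]), 41.3, array([ 545. , -346.8,  147.9]), 256)
side
njar None
nbot None
ntin None
nspr None
obot (array([ 436.3, -104.8]), 27.5, array([ 435.3, -107.9,  148.7]), 94)
otin (array([ 445.7, -186.7]), array([35. , 60.3]), 7.9, np.float64(0.115))
ojar (array([ 448.2, -271.5]), 59.6, array([ 446.7, -274.4,   67.3]), 458)
ospr (array([ 454.5, -357.9]), 41.0, array([ 453. , -360.5,  147.1]), 286)
B_bot (array([530.9, -94.3]), 28.2, array([529.7, -97.5, 148.7]), 93)
B_tin (array([ 537.1, -179.7]), array([35.7, 60. ]), 3.9, np.float64(0.115))
B_jar (array([ 544.4, -266.8]), 59.7, array([ 542. , -268.7,   67.5]), 424)
B_spr (array([ 547. , -352.3]), 41.9, array([ 545.6, -354.6,  147.4]), 267)
```

View pics/side9.png

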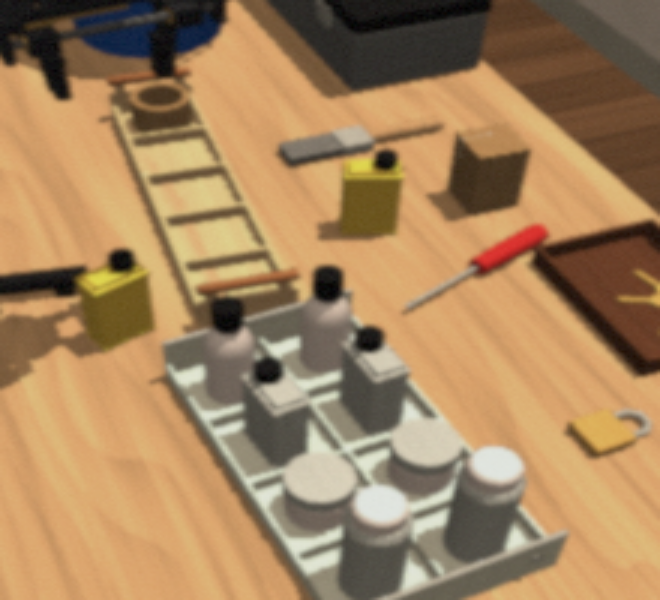

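View pics/top9.png

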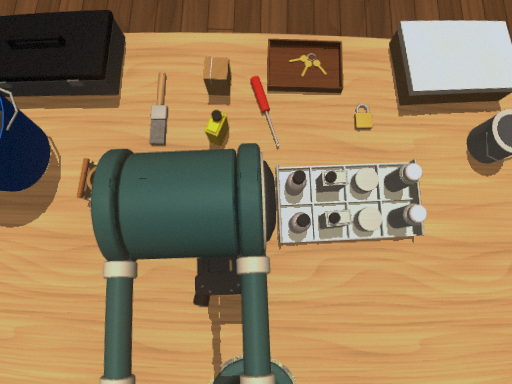

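```bash
python3 -c "
from job import *
say('end'); order.close_job()"
```

```text
end t 60.6 tcp [0.4001 0.0492 0.3293] w 0.0724 F [ 0.2 -0.1 -0.3]
the job is handed in; nothing more can be done
```

All four new supplies now stand upright in the rack's back row, each behind the old one of its kind: bottle, tin, jar, spray from left to right. I handed the job in at about 61 s on the robot's clock, with the arm clear of everything.

**Last checks:**
- **New supplies:** both cameras showed all four at the expected heights and within about 3 mm of their compartment centres.
- **Old supplies:** they measured within about 1 mm of where they started.
- **Tape roll and yellow tins:** in the last pictures the roll was still in its tray compartment and the yellow tins had not moved.

**What went wrong or disagreed:**
- **Spray can:** it was released about 4 mm above the floor because my contact trigger was too sensitive. It settled upright. I made the trigger stricter after that, and the bottle, tin and jar were lowered until they touched, at under 9 N.
- **Cameras:** they disagreed with each other by about 2–5 mm, so I used averages of the two.

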